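# Snap the router-bit case shut past its half catch

### The arm

A 6-joint arm with a two-finger parallel gripper is mounted at the origin on a cart in front of the work surface, level with it; the furniture and walls round the work are solid. World frame = base frame: x ahead of the robot, y to its left, z up, the work surface at z = 0. Lengths are in m, angles in rad, forces in N, time in s.
With the tool pointing down it reaches from about 0.4 to 0.925 m from the base axis. Payload 12.5 kg.
Tool frame: the origin (TCP) lies midway between the tips of the shut fingers; the grasp point (between the pads) lies behind it (arm.grip_depth is the z of the grasp point in the tool frame, in m); z points along the fingers, y is the line along which they close (so a half turn about z gives the same grasp; the last joint's range is limited). The gripper opens to 95 mm and grips with 3 to 60 N. Pads are 20 mm wide; open, the fingers measure 119 mm over their backs; the gripper's body (75 mm by 180 mm) begins 59 mm behind the grasp point.
Start: joints at [1.141, 0.491, 1.559, -0, 1.092, -0.106], TCP at [0.199, 0.593, 0.215] pointing down, gripper open.
Joint ranges: [-3.1, 3.1], [-0.84, 2.19], [0.05, 2.79], [-1.13, 4.28], [0.06, 2.93], [-2.69, 2.69]. Speed limits (rad/s): [2.22, 2.22, 2.79, 3.14, 3.14, 3.14].

### API

Orientations are given as a rotation vector (axis times angle).
In Python, from rig import telemetry, viewer, order, nets, arm gives the robot as it stands.
- The arm moves only by the tool apply_moves, never from a script. Its arguments are lists of equal length, an entry for each row: "offset": the shift along the tool's x, y, z in units of 25 mm (1.0 is 25 mm), a list of three; "delta_rot": the turn, a rotation vector about the tool's x, y, z in units of 8 degrees (1.0 is 8 degrees), a list of three; "grip": the opening, from 0 (shut) to 1 (fully open). A call has 1 to 12 rows; each row is the pose to reach, as a shift and turn from the pose commanded when the call began, along the tool's axes at that moment; what a row does not reach only later rows make up. A row lasts 1/8 s, in which the tool goes at most 62.5 mm and 10.7 degrees, less where a joint would pass 70% of its speed; a pose out of reach is approached as far as the arm can. A call with a gripper value outside its range is refused whole. The fingers move at their own pace and stop on an object; "grip_force" is the grip in N (left out, the last holds). Time passes only in rows, so rows that repeat a pose let the fingers close. It gives the time, the measured TCP pose, the force, the opening and the grip force at its end, in the units of the state.
- telemetry.get_obs(): the state, without advancing time (a new reading comes with each control period).
- viewer.capture(name): name is "scene" or "side" or "wrist"; returns the picture (400x640x3 uint8, blue, green, red); there is no depth.
- viewer.camera_info(name): a dict with "fx", "fy", "cx", "cy" (pixels), "rvec" (rotation vector, rad) and "tvec" (3), from world to camera coordinates, as OpenCV has them; the wrist camera has in their place "hand_eye" (4x4, takes a point from camera to tool coordinates, whose origin is the TCP and whose axes are the flange's). Camera axes: x right, y down, z forward; pixel columns grow to the right and rows downward; lengths in m; the calibration is good to about 2 mm. A picture is of the moment at which its call begins: read the wrist's pose just before it. camera_info takes no time and is no camera call.
- order.finish_job(): hands the job in; it is judged then, once.
Trained networks look in the newest picture that a camera, given by its name, has taken for a name from the list of things; names that differ only in an ending like _2 or _b are one class to them, and where a whole thing is asked for, a point or a joint stands for the part that bears it (a point fixed in the world has none). Each returns a list of dicts, best first, with "conf" (0 to 1); they miss things now and then, are a little off and sometimes report something else, mostly with a low value. They report only what shows in the picture. A call takes as long as a camera call.
- nets.recognise(camera, target): "uv" ([column, row] in pixels, amid what is visible of it).
- nets.tip_of(camera, target): "uv" ([column, row] in pixels: a listed point, or the origin of a listed thing).
The state is a dict: "clock": time; "joint_positions": joint angles; "qvel": joint speeds; "tau": joint torques, N m; "tool_pos": TCP position; "tool_rot": TCP orientation; "wrist_force": force on the tool from outside, world axes, zero at the start; "torque": the same for the moment, N m; "gripper_width": opening from 0.0 (shut) to 1.0 (fully open); "grip_force": force on a finger pad.
Only numpy, scipy, OpenCV 4.12 (cv2) and the standard library are available. Lean on these libraries where they do the work, as an engineer would, in place of code of your own. Each camera call takes 0.05 s, during which the arm holds its last target. There are 200 camera calls.

### The job

Shut the router-bit case: swing its open lid down and press the lid's front until the spring catch has snapped twice, past the half catch and fully home, without using brute force. Then take your hand off, grip the lid by its wooden rail and give it a gentle but definite upward tug to prove that the catch holds, and let go, leaving the lid fully shut. Leave the jar, the wax tin and the walnut block by the case alone.

Things in the scene. Friction and masses are not known exactly. Their poses are not given: they have to be found in the camera images.
- bit_case: Pale wooden router-bit case screwed to the bench, 170 (x) x 220 (y) x 56 mm high without the lid. Origin: centre of its underside, on the bench. Its x axis points from the front (latch side, towards the robot) to the back (hinge side), y along the hinge, z up.
- lid_axis (a point): Point on the lid's hinge axis, mid-width at the case's back edge: 85 mm behind the case's origin along its x, 57 mm up. The axis runs along the case's y. The lid is a flat wooden board, 190 mm from axis to front edge, 220 mm wide, 10 mm thick; shut, its underside is level with the axis and it overhangs the case's front by 20 mm.
- lid (a joint): Angle of the lid: 0 fully shut (resting on the case's cork-faced rim, a stop that gives under 1 mm), positive open, up to 1.15 rad. A friction hinge: the lid stays where it is left; moving it takes about 2 N at the rail. Half caught, it is held at about 0.05 rad (9 mm open at the front edge), which is not shut; fully caught, it has about 1 mm of play (0.005 rad).
- press_spot (a point): Spot on the lid's upper face, mid-width, 18 mm behind its front edge: in the lid 172 mm from the hinge axis and 10 mm above the plane through the axis. It turns with the lid. Between the front edge and the handle rail 42 mm of board are free to press on. z axis: normal of the lid's upper face.
- handle_top (a point): Middle of the top face of the dark wooden handle rail on the lid: 16 mm thick (along the lid's x), 80 mm long (along y), standing 22 mm above the board. It lies 140 mm from the hinge axis, 32 mm above the plane through the axis.
- catch_roller: The sprung steel roller of the catch, 6 mm thick, 17 mm wide, on the middle of the case's front, 44 mm above the bench. Origin: its centre. It bears against a tooth when the shut lid is tugged upward; the tug counts when the roller bears 2 N, for which the rail must be pulled up with 6 N or more for a quarter of a second.
- sage_jar: Round jar with a pale green lid, 55 mm across, 34 mm high, standing left of the case. Origin: centre of its underside. A bystander.
- wax_tin: Flat round tin, 67 mm across, 27 mm high, right of the case. Origin: centre of its underside. A bystander.
- walnut_block: Dark walnut offcut, 35 x 63 x 23 mm, in front and to the right of the case. Origin: centre of its underside. A bystander.
- tongue (a point): Steel tongue, 14 mm wide, that hangs 35 mm below the lid from the middle of its front edge; this point is its top, at the lid's underside. On its back are two teeth that pass the catch roller. Each takes roughly 8 to 13 N pressed down on the press spot, then the force falls away with a click; after the second comes the hard stop. Lifting cannot pull a tooth back past the roller.
- lid_board: The board of the lid, brown wood, 190 x 220 x 10 mm, without the rail; moves with the lid. Origin: on the hinge axis, mid-width; its x axis points from the front edge to the hinge, z is the normal of its upper face. Pressing on it with more than 45 N is brute force.

How it is judged:
By the outcome, as a careful person would: the job done as asked, in the order asked, and still so for the second after the job is handed in, with the robot touching nothing.
It also fails if it takes over 45 s, if anything falls off the work surface, if the arm or the gripper's body presses on something with over 40 N, if the wrist force passes 120 N, or if a joint passes its speed limit or range.

## Working session

There is one attempt and no reset: what is moved stays moved. The work goes in short steps, Python scripts to look and compute and a tool call to move; the robot and the scene stay as the last step left them, time stands still between calls to the robot, and variables do not carry over. Pictures are saved under pics/ and viewed, at most 10 in all, crops included, and the job is handed in when it is done.

Besides the shell and the picture viewer there is one more tool, called by a JSON object that holds its "fn" and its "kwargs". apply_moves: Moves the arm, as the interface text tells. Its arguments: {"type":"object","properties":{"offset":{"type":"array","items":{"type":"array","items":{"type":"number"}}},"delta_rot":{"type":"array","items":{"type":"array","items":{"type":"number"}}},"grip":{"type":"array","items":{"type":"number"}},"grip_force":{"type":"number"}},"required":["offset","delta_rot","grip"]}

```bash
ls; mkdir -p pics; cat > h.py <<'E'
import numpy as np, cv2
from rig import telemetry, viewer, order, nets, arm
def cam(n, obs=None):
    i=viewer.camera_info(n); K=np.array([[i['fx'],0,i['cx']],[0,i['fy'],i['cy']],[0,0,1]])
    if 'hand_eye' in i:
        o=obs or telemetry.get_obs(); T=np.eye(4); T[:3,:3]=cv2.Rodrigues(np.array(o['tool_rot'],float))[0]; T[:3,3]=o['tool_pos']
        M=np.linalg.inv(T@np.array(i['hand_eye']))
    else:
        M=np.eye(4); M[:3,:3]=cv2.Rodrigues(np.array(i['rvec'],float))[0]; M[:3,3]=i['tvec']
    return K@M[:3]
def tri(Ps,uvs):
    A=[]
    for P,(u,v) in zip(Ps,uvs): A+=[u*P[2]-P[0],v*P[2]-P[1]]
    X=np.linalg.svd(np.array(A))[2][-1]; return X[:3]/X[3]
def proj(P,X):
    x=P@np.append(X,1); return x[:2]/x[2]
E
python3 - <<'E'
from h import *
o=telemetry.get_obs(); print({k:np.round(v,3) for k,v in o.items()}, arm.grip_depth)
P={}
for n in ('scene','side'):
    im=viewer.capture(n); cv2.imwrite(f'pics/{n}0.png',im); P[n]=cam(n)
names=['bit_case','lid_axis','press_spot','handle_top','tongue','catch_roller','lid_board','walnut_block','wax_tin','sage_jar']
for t in names:
    r={n:nets.tip_of(n,t) for n in P}
    print(t,{n:[(np.round(d['uv']),round(d['conf'],2)) for d in r[n][:2]] for n in r})
    if all(r.values()):
        u=[r[n][0]['uv'] for n in P]; X=tri(list(P.values()),u); print('  ',X.round(4),[np.round(proj(P[n],X)-r[n][0]['uv'],1) for n in P])
E
```

```text
pics
{'clock': np.float64(0.0), 'joint_positions': array([ 1.141,  0.492,  1.559, -0.   ,  1.092, -0.106]), 'qvel': array([-0.001, -0.   ,  0.001, -0.   , -0.002, -0.001]), 'tau': array([-2.0000e-03, -6.1263e+01, -2.5818e+01,  6.9000e-02,  4.8000e-02,
       -0.0000e+00]), 'tool_pos': array([0.199, 0.592, 0.214]), 'tool_rot': array([-5.06e-01, -3.10e+00,  2.00e-03]), 'wrist_force': array([-0.359,  0.796,  0.289]), 'torque': array([ 0.025,  0.006, -0.047]), 'grip_force': np.float64(0.0), 'gripper_width': np.float64(1.0)} -0.0188
bit_case {'scene': [(array([327., 226.]), 0.98)], 'side': [(array([341., 245.]), 0.73), (array([380., 263.]), 0.64)]}
   [ 0.5271 -0.0085 -0.0102] [array([-0.4,  1.6]), array([ 0. , -1.1])]
lid_axis {'scene': [(array([311., 194.]), 0.84), (array([327., 230.]), 0.48)], 'side': [(array([310., 208.]), 0.56)]}
   [ 0.6401 -0.0663 -0.0382] [array([-0.2,  0.8]), array([ 0. , -0.5])]
press_spot {'scene': [(array([338., 210.]), 0.59)], 'side': [(array([360., 213.]), 0.68)]}
   [ 4.880e-01 -3.000e-04  1.583e-01] [array([ 0.4, -3.2]), array([0.2, 2.1])]
handle_top {'sce
[... 388 characters left out ...]
56)]}
lid_board {'scene': [(array([305., 194.]), 0.67), (array([308., 194.]), 0.64)], 'side': [(array([313., 206.]), 0.88)]}
   [0.5803 0.0118 0.1296] [array([ 0.2, -0.9]), array([-0. ,  0.6])]
walnut_block {'scene': [(array([395., 238.]), 0.59)], 'side': [(array([423., 235.]), 0.82)]}
   [ 0.3883 -0.1424 -0.0667] [array([ 0.2, -1.7]), array([0.1, 1.2])]
wax_tin {'scene': [(array([365., 179.]), 0.66)], 'side': [(array([371., 175.]), 0.74)]}
   [ 0.5582 -0.2094 -0.029 ] [array([-0.1,  0.2]), array([ 0. , -0.1])]
sage_jar {'scene': [(array([260., 250.]), 0.7)], 'side': [(array([271., 284.]), 0.77), (array([378., 265.]), 0.51)]}
   [0.587  0.1603 0.0475] [array([ 0.1, -1.9]), array([0.2, 1.3])]
```

```bash
python3 - <<'E'
import cv2,numpy as np
a=cv2.imread('pics/scene0.png')[110:310,180:480];b=cv2.imread('pics/side0.png')[110:310,180:480]
cv2.imwrite('pics/both.png',np.hstack([cv2.resize(x,None,fx=1.33*2,fy=1.33*2)[:, :] for x in (a,b)])[:, :] if 0 else np.vstack([cv2.resize(a,(450,300),interpolation=2),cv2.resize(b,(450,300),interpolation=2)]))
E
```

```text
(no output)
```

View pics/both.png

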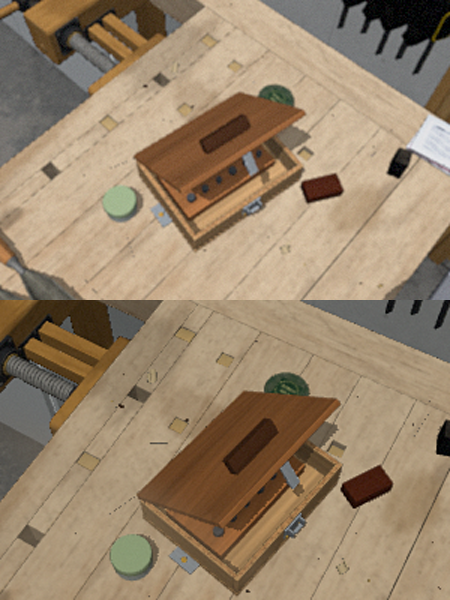

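The lid stands open about 0.6 rad, its front edge towards the lower right (scene: about (301,237) to (383,183)). The tongue is near (347,215), the jar near (260,245), and the block near (395,235). I'll fit the case pose and lid angle to all the points found.

```bash
cat > fit.py <<'E'
from h import *
from scipy.optimize import least_squares
LID={'lid_axis':(0,0),'lid_board':(0,0),'press_spot':(.172,.010),'handle_top':(.140,.032),'tongue':(.190,0)}
def pts(p):
    x,y,yaw,th=p; c,s=np.cos(yaw),np.sin(yaw)
    W=lambda a,b,z:np.array([x+c*a-s*b,y+s*a+c*b,z])
    d={'bit_case':W(0,0,0),'catch_roller':W(-.09,0,.044)}
    for k,(r,h) in LID.items(): d[k]=W(.085-(r*np.cos(th)-h*np.sin(th)*-1*-1) if 0 else .085-r*np.cos(th)+h*np.sin(th),0,.057+r*np.sin(th)+h*np.cos(th))
    for sg,n in ((1,'L'),(-1,'R')):   # left = +y
        d['lidF'+n]=W(.085-.19*np.cos(th)+.01*np.sin(th),.11*sg,.057+.19*np.sin(th)+.01*np.cos(th))
        d['lidB'+n]=W(.085+.01*np.sin(th),.11*sg,.057+.01*np.cos(th))
    return d
def fit(ob,p0=(.53,0,0,.6)):  # ob: list of (P,name,uv,w)
    f=lambda p:np.concatenate([(proj(P,pts(p)[n])-uv)*w for P,n,uv,w in ob])
    r=least_squares(f,p0,loss='soft_l1',f_scale=2.); return r.x,f(r.x).reshape(-1,2)
E
python3 - <<'E'
from fit import *
P={n:cam(n) for n in('scene','side')}
S=P['scene'];D=P['side']
ob=[(S,'bit_case',(327,226),.7),(D,'bit_case',(341,245),.7),(S,'lid_axis',(311,194),.5),(D,'lid_axis',(310,208),.5),(S,'press_spot',(338,210),1),(D,'press_spot',(360,213),1),(S,'handle_top',(326,192),1),(D,'handle_top',(342,201),1),(S,'tongue',(343,211),1),(D,'tongue',(367,219),1),(D,'catch_roller',(378,261),1),(S,'lid_board',(305,194),.5),(D,'lid_board',(313,206),.5)]
c=lambda u,v:(180+u/1.5,110+v/1.5)
ob+=[(S,'lidFL',c(182,186),1),(S,'lidFR',c(305,109),1),(S,'lidBL',c(136,156),1),(S,'lidBR',c(240,93),1)]
ob+=[(D,'lidFL',c(215,222),1),(D,'lidFR',c(339,98),1),(D,'lidBL',c(138,195),1),(D,'lidBR',c(247,91),1)]
for y0 in (-.5,0,.5):
    x,r=fit(ob,(.53,0,y0,.6)); print(x.round(4))
for o,e in zip(ob,r): print(o[1],e.round(1))
for k,v in pts(x).items(): print(k,v.round(3))
E
```

```text
[ 0.5226 -0.0024 -0.2118  0.7176]
[ 0.5226 -0.0024 -0.2118  0.7176]
[ 0.5226 -0.0024 -0.2118  0.7176]
bit_case [-0.6  2.1]
bit_case [ 0.5 -0.1]
lid_axis [-1.8  0.2]
lid_axis [ 0.6 -0.1]
press_spot [ 0.2 -4.9]
press_spot [0.3 0.1]
handle_top [1.6 1.5]
handle_top [1.7 0.9]
tongue [ 1.  -0.1]
tongue [ 2.4 -0.4]
catch_roller [-1.   1.6]
lid_board [1.2 0.2]
lid_board [-0.9  0.9]
lidFL [-3.3  0. ]
lidFR [-0.3 -0.8]
lidBL [-2.  -1.5]
lidBR [ 0.6 -0.9]
lidFL [ 0.6 -0.5]
lidFR [-0.5 -0.3]
lidBL [-1.4 -0.3]
lidBR [-0.7  0.5]
bit_case [ 0.523 -0.002  0.   ]
catch_roller [0.435 0.016 0.044]
lid_axis [ 0.606 -0.02   0.057]
lid_board [ 0.606 -0.02   0.057]
press_spot [0.485 0.006 0.178]
handle_top [ 0.523 -0.003  0.173]
tongue [0.466 0.01  0.182]
lidFL [0.495 0.116 0.189]
lidBL [0.635 0.086 0.065]
lidFR [ 0.449 -0.099  0.189]
lidBR [ 0.589 -0.129  0.065]
```

```bash
cat >> h.py <<'E'
def move(targets,R=None,base=None):
    """offsets (units) from base pose for world targets; R target rotation"""
    o=telemetry.get_obs(); p0=np.array(o['tool_pos']) if base is None else np.array(base)
    R0=cv2.Rodrigues(np.array(o['tool_rot'],float))[0]
    for t in targets: print(np.round(R0.T@(np.array(t)-p0)/.025,2))
    if R is not None: print('rot',np.round(np.degrees(cv2.Rodrigues(R0.T@R)[0].ravel())/8,2))
def Rdown(yaw):  # tool y along world yaw, z down
    y=np.array([np.cos(yaw),np.sin(yaw),0]); z=np.array([0,0,-1.]); return np.c_[np.cross(y,z),y,z]
E
python3 - <<'E'
from h import *
i=viewer.camera_info('wrist'); print(np.round(i['hand_eye'],3))
move([(.45,.01,.34)],Rdown(-.212))
E
```

```text
[[ 0.    -0.963 -0.268  0.076]
 [ 1.     0.    -0.     0.   ]
 [ 0.    -0.268  0.963 -0.169]
 [ 0.     0.     0.     1.   ]]
[-16.94 -18.89  -5.01]
rot [ 0.   -0.   10.45]
```

{"fn": "apply_moves", "kwargs": {"offset": [[-4, -4, -3], [-8, -8, -5], [-11, -12, -5], [-14, -16, -5], [-16.94, -18.89, -5], [-16.94, -18.89, -5], [-16.94, -18.89, -5], [-16.94, -18.89, -5], [-16.94, -18.89, -5], [-16.94, -18.89, -5], [-16.94, -18.89, -5], [-16.94, -18.89, -5]], "delta_rot": [[0, 0, 1], [0, 0, 2], [0, 0, 3], [0, 0, 4.2], [0, 0, 5.4], [0, 0, 6.6], [0, 0, 7.8], [0, 0, 9], [0, 0, 10.45], [0, 0, 10.45], [0, 0, 10.45], [0, 0, 10.45]], "grip": [1, 1, 1, 1, 0, 0, 0, 0, 0, 0, 0, 0], "grip_force": 20}}

```text
clock: 2.6
tool_pos: [0.4505, 0.0087, 0.3396]
tool_rot: [-2.447, -1.97, -0.0]
wrist_force: [-0.2, -0.6, -0.1]
gripper_width: 0.217
grip_force: 0.0
```

```bash
python3 - <<'E'
from fit import *
o=telemetry.get_obs(); im=viewer.capture('wrist'); cv2.imwrite('pics/w1.png',im); W=cam('wrist',o)
q=pts([.5226,-.0024,-.2118,.7176])
for k in ['press_spot','handle_top','tongue','lid_board','lid_axis','catch_roller']:
    print(k,[(np.round(d['uv']),round(d['conf'],2)) for d in nets.tip_of('wrist',k)[:2]],'pred',proj(W,q[k]).round())
for k in ['lidFL','lidFR','lidBL','lidBR']: print(k,proj(W,q[k]).round())
E
```

```text
press_spot [(array([353., 185.]), 0.73)] pred [354. 184.]
handle_top [] pred [386. 184.]
tongue [(array([339., 181.]), 0.76)] pred [338. 185.]
lid_board [(array([425., 166.]), 0.91), (array([387., 184.]), 0.27)] pred [424. 168.]
lid_axis [(array([425., 166.]), 0.96), (array([397.,  57.]), 0.53)] pred [424. 168.]
catch_roller [(array([312., 167.]), 0.4)] pred [314. 167.]
lidFL [345.  83.]
lidFR [342. 273.]
lidBL [437.  94.]
lidBR [424. 235.]
```

View pics/w1.png

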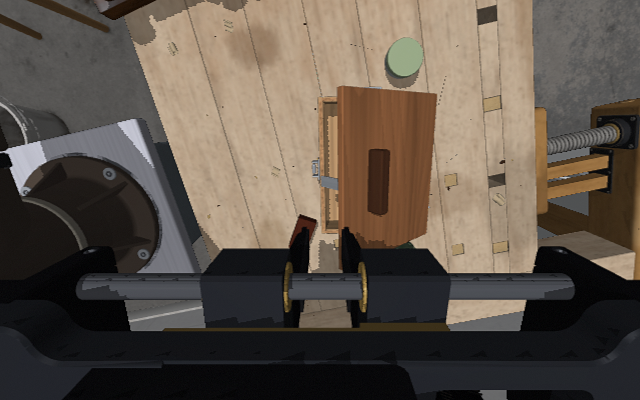

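```bash
cat > arc.py <<'E'
from fit import *
p=[.5226,-.0024,-.2118,0]; cs=np.array([np.cos(p[2]),np.sin(p[2])])
def spot(th,up=0):
    a=.085-.172*np.cos(th)+.01*np.sin(th); z=.057+.172*np.sin(th)+.01*np.cos(th)+.012*np.tan(th)+up
    return np.r_[np.array(p[:2])+cs*a,z]
E
python3 - <<'E'
from arc import *
B=telemetry.get_obs()['tool_pos']; print(B)
move([spot(.72,.03)]+[spot(t) for t in (.72,.64,.56,.48,.4,.33,.26,.20,.15,.11)],Rdown(-.2118))
E
```

```text
[0.44983104 0.01090558 0.3396809 ]
[0.09 1.45 4.85]
[0.09 1.45 6.05]
[0.09 1.08 6.52]
[0.09 0.74 7.01]
[0.09 0.44 7.53]
[0.09 0.18 8.06]
[ 0.09 -0.02  8.54]
[ 0.09 -0.19  9.02]
[ 0.09 -0.31  9.45]
[ 0.09 -0.39  9.81]
[ 0.09 -0.44 10.1 ]
rot [ 0.   -0.    0.01]
```

{"fn": "apply_moves", "kwargs": {"offset": [[0.1, 1.45, 2], [0.1, 1.45, 4], [0.1, 1.45, 4.85], [0.1, 1.45, 5.6], [0.1, 1.45, 6.05], [0.1, 1.25, 6.3], [0.1, 1.1, 6.5], [0.1, 0.9, 6.75], [0.1, 0.75, 7], [0.1, 0.6, 7.25], [0.1, 0.45, 7.5], [0.1, 0.45, 7.5]], "delta_rot": [[0, 0, 0], [0, 0, 0], [0, 0, 0], [0, 0, 0], [0, 0, 0], [0, 0, 0], [0, 0, 0], [0, 0, 0], [0, 0, 0], [0, 0, 0], [0, 0, 0], [0, 0, 0]], "grip": [0, 0, 0, 0, 0, 0, 0, 0, 0, 0, 0, 0]}}

```text
clock: 4.45
tool_pos: [0.4612, 0.0102, 0.1517]
tool_rot: [-2.444, -1.973, 0.001]
wrist_force: [0.2, 0.0, 0.3]
gripper_width: 0.001
grip_force: 0.0
```

```bash
cat > lid.py <<'E'
from arc import *
def lid(names=('press_spot','handle_top','tongue')):
    ob=[]
    for n in ('scene','side'):
        viewer.capture(n); P=cam(n)
        for k in names:
            r=nets.tip_of(n,k)
            if r and r[0]['conf']>.4: ob.append((P,k,r[0]['uv'],1))
    f=lambda th:np.concatenate([proj(P,pts(p[:3]+[th[0]])[k])-uv for P,k,uv,_ in ob])
    r=least_squares(f,[.4],loss='soft_l1',f_scale=2.); print('lid',r.x,[o[1] for o in ob],f(r.x).round(1)); return r.x[0]
E
python3 - <<'E'
from lid import *
lid()
print(telemetry.get_obs()['wrist_force'],telemetry.get_obs()['tool_pos'])
move([spot(t) for t in (.4,.33,.26,.20,.15,.11,.08,.05)])
E
```

```text
lid [0.50989843] ['press_spot', 'handle_top', 'tongue', 'press_spot', 'handle_top', 'tongue'] [ 1.9 -1.5  2.1  2.1  1.2  0.3  1.1 -1.8  0.2 -2.1 -1.1  0.8]
[ 0.14853126 -0.64311394 -0.07119326] [0.46171027 0.01014359 0.15222291]
[ 0.02 -0.29  0.56]
[ 0.02 -0.49  1.04]
[ 0.02 -0.66  1.53]
[ 0.02 -0.78  1.95]
[ 0.02 -0.86  2.31]
[ 0.02 -0.91  2.6 ]
[ 0.02 -0.94  2.82]
[ 0.02 -0.97  3.04]
```

The lid is following (0.72 → about 0.49). I'll continue along the arc, stopping above the half catch.

{"fn": "apply_moves", "kwargs": {"offset": [[0, -0.15, 0.28], [0, -0.3, 0.56], [0, -0.4, 0.8], [0, -0.5, 1.04], [0, -0.58, 1.28], [0, -0.66, 1.53], [0, -0.72, 1.75], [0, -0.78, 1.95], [0, -0.82, 2.15], [0, -0.86, 2.3], [0, -0.9, 2.45], [0, -0.9, 2.45]], "delta_rot": [[0, 0, 0], [0, 0, 0], [0, 0, 0], [0, 0, 0], [0, 0, 0], [0, 0, 0], [0, 0, 0], [0, 0, 0], [0, 0, 0], [0, 0, 0], [0, 0, 0], [0, 0, 0]], "grip": [0, 0, 0, 0, 0, 0, 0, 0, 0, 0, 0, 0]}}

```text
clock: 6.35
tool_pos: [0.4395, 0.0149, 0.0907]
tool_rot: [-2.444, -1.974, 0.0]
wrist_force: [-0.4, -0.2, -0.0]
gripper_width: 0.006
grip_force: 0.0
```

{"fn": "apply_moves", "kwargs": {"offset": [[0, -0.02, 0.08], [0, -0.03, 0.16], [0, -0.04, 0.24], [0, -0.05, 0.32], [0, -0.05, 0.36]], "delta_rot": [[0, 0, 0], [0, 0, 0], [0, 0, 0], [0, 0, 0], [0, 0, 0]], "grip": [0, 0, 0, 0, 0]}}

```text
clock: 6.98
tool_pos: [0.4383, 0.0152, 0.0821]
tool_rot: [-2.444, -1.974, -0.0]
wrist_force: [-3.0, 0.2, 10.5]
gripper_width: 0.006
grip_force: 5.1
```

{"fn": "apply_moves", "kwargs": {"offset": [[0, 0, 0.06], [0, 0, 0.12]], "delta_rot": [[0, 0, 0], [0, 0, 0]], "grip": [0, 0]}}

```text
clock: 7.22
tool_pos: [0.4383, 0.0152, 0.0788]
tool_rot: [-2.444, -1.974, -0.0]
wrist_force: [-0.3, -0.2, -0.8]
gripper_width: 0.006
grip_force: 0.0
```

{"fn": "apply_moves", "kwargs": {"offset": [[0, 0, 0.06], [0, 0, 0.12]], "delta_rot": [[0, 0, 0], [0, 0, 0]], "grip": [0, 0]}}

```text
clock: 7.48
tool_pos: [0.4384, 0.0152, 0.0757]
tool_rot: [-2.444, -1.974, -0.0]
wrist_force: [-0.3, 0.5, 0.4]
gripper_width: 0.008
grip_force: 0.0
```

{"fn": "apply_moves", "kwargs": {"offset": [[0, 0, 0.05], [0, 0, 0.1]], "delta_rot": [[0, 0, 0], [0, 0, 0]], "grip": [0, 0]}}

```text
clock: 7.72
tool_pos: [0.4383, 0.0152, 0.0735]
tool_rot: [-2.444, -1.974, 0.0]
wrist_force: [-2.1, 0.3, 8.0]
gripper_width: 0.006
grip_force: 4.0
```

{"fn": "apply_moves", "kwargs": {"offset": [[0, 0, 0.04], [0, 0, 0.08]], "delta_rot": [[0, 0, 0], [0, 0, 0]], "grip": [0, 0]}}

```text
clock: 7.98
tool_pos: [0.4381, 0.0152, 0.0716]
tool_rot: [-2.444, -1.974, 0.0]
wrist_force: [-1.7, 0.8, 1.3]
gripper_width: 0.005
grip_force: 0.8
```

{"fn": "apply_moves", "kwargs": {"offset": [[0, 0, 0.04], [0, 0, 0.08]], "delta_rot": [[0, 0, 0], [0, 0, 0]], "grip": [0, 0]}}

```text
clock: 8.22
tool_pos: [0.4385, 0.0151, 0.0692]
tool_rot: [2.444, 1.974, 0.0]
wrist_force: [-0.0, -0.4, -0.7]
gripper_width: 0.007
grip_force: 0.0
```

{"fn": "apply_moves", "kwargs": {"offset": [[0, 0, 0.04], [0, 0, 0.06]], "delta_rot": [[0, 0, 0], [0, 0, 0]], "grip": [0, 0]}}

```text
clock: 8.48
tool_pos: [0.4384, 0.0152, 0.0678]
tool_rot: [-2.444, -1.974, -0.0]
wrist_force: [0.7, -1.1, 0.1]
gripper_width: 0.004
grip_force: 0.0
```

{"fn": "apply_moves", "kwargs": {"offset": [[0, 0, 0.03], [0, 0, 0.03]], "delta_rot": [[0, 0, 0], [0, 0, 0]], "grip": [0, 0]}}

```text
clock: 8.72
tool_pos: [0.4384, 0.0152, 0.0672]
tool_rot: [2.444, 1.974, 0.0]
wrist_force: [-0.8, -0.0, 3.9]
gripper_width: 0.006
grip_force: 1.5
```

{"fn": "apply_moves", "kwargs": {"offset": [[0, 0, 0.03], [0, 0, 0.03]], "delta_rot": [[0, 0, 0], [0, 0, 0]], "grip": [0, 0]}}

```text
clock: 8.98
tool_pos: [0.4385, 0.0152, 0.0671]
tool_rot: [2.444, 1.974, 0.001]
wrist_force: [-2.9, -0.2, 14.9]
gripper_width: 0.001
grip_force: 7.6
```

{"fn": "apply_moves", "kwargs": {"offset": [[0, 0, 0.03], [0, 0, 0.03]], "delta_rot": [[0, 0, 0], [0, 0, 0]], "grip": [0, 0]}}

```text
clock: 9.22
tool_pos: [0.4385, 0.0152, 0.0669]
tool_rot: [2.443, 1.973, 0.001]
wrist_force: [-5.5, -0.0, 27.2]
gripper_width: 0.003
grip_force: 13.4
```

{"fn": "apply_moves", "kwargs": {"offset": [[0, 0, -0.6], [0, 0, -1.6], [0, 0.4, -2.4], [0, 1, -2.4], [0, 1.28, -2.4], [0, 1.28, -2.4], [0, 1.28, -2.4], [0, 1.28, -2.4]], "delta_rot": [[0, 0, 0], [0, 0, 0], [0, 0, 0], [0, 0, 0], [0, 0, 0], [0, 0, 0], [0, 0, 0], [0, 0, 0]], "grip": [0, 0, 0.5, 0.5, 0.5, 0.5, 0.5, 0.5]}}

```text
clock: 10.22
tool_pos: [0.4693, 0.0085, 0.1253]
tool_rot: [-2.444, -1.974, 0.001]
wrist_force: [-0.3, 0.3, 0.1]
gripper_width: 0.497
grip_force: 0.0
```

```bash
python3 - <<'E'
from lid import *
lid(('handle_top','press_spot','lid_axis','tongue'))
o=telemetry.get_obs(); im=viewer.capture('wrist'); cv2.imwrite('pics/w2.png',im); W=cam('wrist',o)
q=pts(p)
for k in ['press_spot','handle_top','lid_axis']:
    print(k,[(np.round(d['uv'],1),round(d['conf'],2)) for d in nets.tip_of('wrist',k)[:2]],'pred',proj(W,q[k]).round(1))
print(o['tool_pos'],o['wrist_force'],o['gripper_width'],o['clock'])
c=q['handle_top'].copy(); c[2]=.070; move([c],Rdown(p[2]))
E
```

```text
lid [0.07845195] ['handle_top', 'press_spot', 'lid_axis', 'tongue', 'handle_top', 'press_spot', 'lid_axis', 'tongue'] [ 1.5  1.2  2.9 -3.4  2.9 -0.6  2.6  0.2  2.5 -1.   1.7  0.1 -1.4  0.5
  2.5  0.7]
press_spot [(array([290.8, 216.3]), 0.71)] pred [286.  214.9]
handle_top [(array([329.1, 224.8]), 0.91)] pred [324.  223.8]
lid_axis [(array([487.4, 208.8]), 0.61)] pred [484.4 211.2]
[0.46966479 0.00844745 0.1256684 ] [ 0.24543993 -0.76374227 -0.7166136 ] 0.5022126456198633 10.725
[ 0.02 -0.04  2.23]
rot [ 0. -0. -0.]
```

View pics/w2.png

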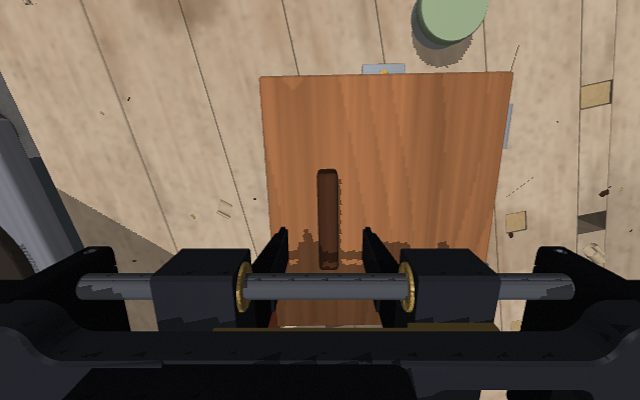

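The lid lies flat. The rail is centred near (328,220) px, about 3 mm behind the prediction, so I'll shift by 0.13 units and descend over it.

{"fn": "apply_moves", "kwargs": {"offset": [[0, 0.13, 0.8], [0, 0.13, 1.5], [0, 0.13, 1.9], [0, 0.13, 2.12], [0, 0.13, 2.12], [0, 0.13, 2.12]], "delta_rot": [[0, 0, 0], [0, 0, 0], [0, 0, 0], [0, 0, 0], [0, 0, 0], [0, 0, 0]], "grip": [0.5, 0.5, 0.5, 0.5, 0.5, 0.5]}}

```text
clock: 11.68
tool_pos: [0.473, 0.0077, 0.073]
tool_rot: [2.444, 1.973, 0.001]
wrist_force: [0.6, 0.7, -0.0]
gripper_width: 0.5
grip_force: 0.0
```

{"fn": "apply_moves", "kwargs": {"offset": [[0, 0, 0], [0, 0, 0], [0, 0, 0], [0, 0, 0], [0, 0, 0], [0, 0, 0]], "delta_rot": [[0, 0, 0], [0, 0, 0], [0, 0, 0], [0, 0, 0], [0, 0, 0], [0, 0, 0]], "grip": [0.05, 0.05, 0.05, 0.05, 0.05, 0.05], "grip_force": 30}}

```text
clock: 12.42
tool_pos: [0.4719, 0.008, 0.0726]
tool_rot: [-2.442, -1.974, 0.002]
wrist_force: [-5.0, 1.7, 5.8]
gripper_width: 0.167
grip_force: 30.0
```

{"fn": "apply_moves", "kwargs": {"offset": [[0, 0, -0.03], [0, 0, -0.06]], "delta_rot": [[0, 0, 0], [0, 0, 0]], "grip": [0.05, 0.05]}}

```text
clock: 12.68
tool_pos: [0.472, 0.0079, 0.0737]
tool_rot: [-2.443, -1.973, 0.002]
wrist_force: [-3.4, 1.3, -9.0]
gripper_width: 0.168
grip_force: 30.0
```

{"fn": "apply_moves", "kwargs": {"offset": [[0, 0, -0.02], [0, 0, -0.03]], "delta_rot": [[0, 0, 0], [0, 0, 0]], "grip": [0.05, 0.05]}}

```text
clock: 12.92
tool_pos: [0.4721, 0.0079, 0.0741]
tool_rot: [-2.443, -1.973, 0.002]
wrist_force: [-2.5, 2.0, -19.3]
gripper_width: 0.167
grip_force: 29.9
```

The catch holds: the pull rose to 19 N with barely 1 mm of movement. I'll hold it briefly, then ease back down and let go.

{"fn": "apply_moves", "kwargs": {"offset": [[0, 0, 0.01], [0, 0, 0.01], [0, 0, 0.01]], "delta_rot": [[0, 0, 0], [0, 0, 0], [0, 0, 0]], "grip": [0.05, 0.05, 0.05]}}

```text
clock: 13.3
tool_pos: [0.4721, 0.0079, 0.0741]
tool_rot: [-2.443, -1.973, 0.002]
wrist_force: [-3.3, 2.4, -18.1]
gripper_width: 0.167
grip_force: 30.0
```

{"fn": "apply_moves", "kwargs": {"offset": [[0, 0, 0.03], [0, 0, 0.06], [0, 0, 0.08], [0, 0, 0.08]], "delta_rot": [[0, 0, 0], [0, 0, 0], [0, 0, 0], [0, 0, 0]], "grip": [0.05, 0.05, 0.05, 0.05]}}

```text
clock: 13.8
tool_pos: [0.472, 0.0079, 0.0731]
tool_rot: [-2.443, -1.973, 0.001]
wrist_force: [-9.3, 3.3, -0.1]
gripper_width: 0.166
grip_force: 30.0
```

{"fn": "apply_moves", "kwargs": {"offset": [[0, 0, 0.02], [0, 0, 0.03], [0, 0, 0.03], [0, 0, 0.03], [0, 0, 0.03], [0, 0, 0.03], [0, 0, 0.03]], "delta_rot": [[0, 0, 0], [0, 0, 0], [0, 0, 0], [0, 0, 0], [0, 0, 0], [0, 0, 0], [0, 0, 0]], "grip": [0.05, 0.05, 0.05, 0.5, 0.5, 0.5, 0.5]}}

```text
clock: 14.68
tool_pos: [0.4733, 0.0076, 0.072]
tool_rot: [2.444, 1.973, 0.001]
wrist_force: [0.3, -0.6, -0.8]
gripper_width: 0.487
grip_force: 0.0
```

{"fn": "apply_moves", "kwargs": {"offset": [[0, 0, -0.5], [0, 0, -1.5], [0, 0, -3], [0, 0, -5], [0, 0, -6], [0, 0, -6]], "delta_rot": [[0, 0, 0], [0, 0, 0], [0, 0, 0], [0, 0, 0], [0, 0, 0], [0, 0, 0]], "grip": [0.5, 0.5, 0.5, 0.5, 0.5, 0.5]}}

```text
clock: 15.42
tool_pos: [0.4734, 0.0077, 0.2241]
tool_rot: [2.442, 1.972, 0.005]
wrist_force: [0.1, 0.4, -0.3]
gripper_width: 0.5
grip_force: 0.0
```

```bash
python3 - <<'E'
from lid import *
im=viewer.capture('side'); cv2.imwrite('pics/end.png',cv2.resize(im[140:320,220:480],None,fx=3,fy=3))
E
```

```text
(no output)
```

View pics/end.png

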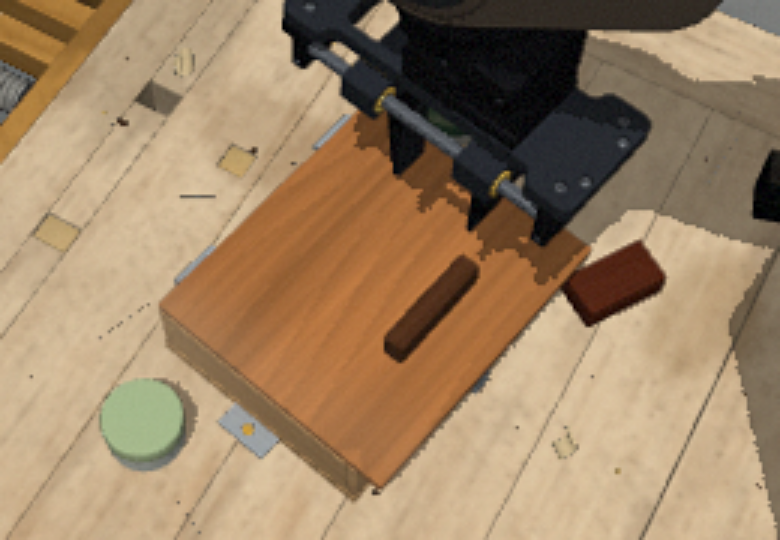

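The lid lies flat on the case with no gap at the front left corner (about (375,487) in the crop). The jar at (143,420) and the block at (615,282) are where they were, and the hand is clear.

```bash
python3 -c "
from rig import order
print(order.finish_job())"
```

```text
the job is handed in; nothing more can be done
None
```

The case is shut: the catch snapped twice at about 10 N and 8 N, peak press was 27 N, the catch held an upward tug of about 18 N on the rail, and I let go and handed the job in with the lid flat and the jar, tin and block never touched.

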